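Load the cam lift stage and hold it at reading height

TASK

Set the dark steel specimen plate flat on the blue block of the lift stage with its edges flush with the block's, and let go of it. Then swing the red-handled cam lever up until it stands upright, where the cam lifts the stage highest, without throwing it over the top, and finish while still holding the lever there: it falls back if released. Leave the other things on the bench alone.

Things in the scene. Friction and masses are not known exactly. Their poses are not given: they have to be found in the camera images.
- lift_base: Cam lift stage, fixed to the bench: grey base plate 130 (x) x 130 (y) x 10 mm with bearing walls, two guide posts and, behind the block, a black reader head on a column (column and head at x = +51 to +73 mm, top 129 mm above the bench). Origin: on the bench under the centre of the blue block. x points to the back of the stage (away from the lever), y to its left (the side the lever lies on at the start), z up. Its place and yaw (up to 0.25 rad) vary.
- block_top (a point): Centre of the top face of the blue block, 50 (x) x 70 (y) mm and 20 mm high, that rides on the steel lift table (64 x 112 x 8 mm). Axes as those of the stage. It is 92 mm above the bench plus the table's lift (2 to 15 mm). The tops of the two guide posts stand at y = -47 and +47 mm, 92 mm above the bench.
- specimen_plate: Loose dark steel plate 50 (x) x 70 (y) x 8 mm, 0.14 to 0.28 kg, with a yellow upright grip block in the middle of its top: 26 mm (along x) x 14 mm (along y) x 26 mm high, so that its top is 34 mm over the underside. Grip it across the 14 mm. Origin: centre of the plate's underside; z up. It may sit on the block either way round (a half turn is the same), with the 70 mm side along the block's 70 mm side.
- lift_table (a joint): Lift of the table and block in m: driven by the cam only, 0.015 times the sine of the lever angle; 0.015 is the highest.
- cam_lever (a joint): Angle of the cam lever in rad: 0 = lever level, pointing to the stage's +y side; it grows as the lever's end rises; 1.571 = upright, the highest lift; beyond that the table sinks again (stop at 2.8). A spring (0.3 N m/rad from 0) and friction of 0.2 N m resist it: raising it takes up to about 8 N at the handle, and let go at the top it falls back.
- cam_axis (a point): Point on the lever's axis of rotation, level with the middle of the handle: 100 mm in front of the stage's origin (x = -100 mm) and 42 mm above the bench. The axis runs along the stage's x.
- lever_grip (a point): Middle of the red handle: a round bar 16 mm thick, fixed to the lever and parallel to the lever's axis, 100 mm from that axis. It runs from x = -128 to -72 mm of the stage; the flat steel lever arm (8 mm thick, 16 mm wide) joins its rear end at x = -70 to -62 mm. The handle turns with the lever, so it must turn between the fingers as it swings.
- timer: White bench timer, 39 x 68 x 62 mm, origin under its centre; leave alone.
- tip_box: Yellow pipette tip box with clear lid, 88 x 124 x 80 mm, origin under its centre; leave alone.
- label_roll: White roll of labels, 66 mm across, 26 mm high, origin under its centre; leave alone.
- marker_1: White marker pen with blue cap, 133 mm long, lying; leave alone.
- forceps: Steel forceps, 144 mm long, lying; leave alone.
- wash_bottle: White bottle with flip spout, 76 x 63 x 156 mm, origin under it; leave alone.

How it is judged:
On the way, in this order (a step that is already met when the one before it is completed fails the run):
1. the plate lies flush on the block, let go, while the lever is still down (horizontal distance between specimen_plate and block_top below 0.005 m and z of specimen_plate in the frame of block_top between -0.003 and 0.003 m and angle between the x axis of specimen_plate and the x axis of lift_base, either way round below 0.1 rad and angle between specimen_plate's own z axis and vertical below 0.06 rad and contact force between each of the arm, the fingers and specimen_plate below 0.05 N and value of joint cam_lever below 0.9 rad), for 0.2 s.
2. the lever is held upright, at the highest lift, with the plate still flush (horizontal distance between specimen_plate and block_top below 0.005 m and z of specimen_plate in the frame of block_top between -0.003 and 0.003 m and angle between the x axis of specimen_plate and the x axis of lift_base, either way round below 0.1 rad and angle between specimen_plate's own z axis and vertical below 0.06 rad and contact force between each of the arm, the fingers and specimen_plate below 0.05 N and value of joint cam_lever between 1.421 and 1.721 rad and value of joint lift_table above 0.0142 m and contact force between any of the fingers, the arm and cam_lever above 1 N and velocity of joint cam_lever between -0.1 and 0.1 rad/s), for 0.3 s.
At the end, for the whole second after the job is handed in: Plate flat on the block, within 5 mm and 0.1 rad (6 degrees) of flush, untouched; lever within 0.15 rad (8.5 degrees) of upright, table within 0.8 mm of its highest lift, the robot still holding the lever there (over 1 N), at rest (all of step 2); the arm keeps its last pose, push and grip.
It fails at once if the lever is thrown over the top (0.4 rad or more past upright) (value of joint cam_lever above 1.97 rad).
It fails at once if another thing on the bench is disturbed (moved more than 3 cm) (distance of any of timer, marker_1, forceps from where it was at the start of the episode above 0.03 m).
It also fails if it takes over 58 s, if anything falls off the work surface, if the arm or the gripper's body presses on something with over 40 N, if the wrist force passes 120 N, or if a joint passes its speed limit or range.

ROBOT

A 7-joint arm with a two-finger parallel gripper is mounted at the origin on a cart in front of the work surface, level with it; the furniture and walls round the work are solid. World frame = base frame: x ahead of the robot, y to its left, z up, the work surface at z = 0. Lengths are in m, angles in rad, forces in N, time in s.
With the tool pointing down it reaches from about 0.425 to 1.025 m from the base axis. Payload 3.6 kg.
Tool frame: the origin (TCP) lies midway between the tips of the shut fingers; the grasp point (between the pads) lies 19 mm behind it; z points along the fingers, x is the direction in which the jaws open and shut, and the axes are right-handed (so a half turn about z gives the same grasp; the last joint's range is limited). The gripper opens to 85 mm and grips with 20 to 120 N. Pads are 22 mm wide; open, the fingers measure 114 mm over their backs; the gripper's body (76 mm by 85 mm) begins 54 mm behind the grasp point. The pads swing forward as they close: fully open they stand 13 mm farther back than shut.
Start: joints at [1.202, 0.591, 0.048, 1.609, -0.033, 0.943, -0.034], TCP at [0.197, -0.698, 0.231] pointing down, gripper open.
Joint ranges: [-2.69, 2.69], [-0.47, 2.24], [-1.27, 1.36], [0.19, 2.51], [-1.53, 4.68], [0.08, 2.07], [-3.09, 3.09]. Speed limits (rad/s): [2.57, 2.57, 3.14, 3.14, 3.14, 3.14, 3.14].

INTERFACE

Orientations are given as a rotation vector (axis times angle).
In Python, from rig import monitor, viewer, manip gives the robot as it stands.
- The arm moves only by the tool step_arm, never from a script. Its argument "plan" is a list of rows, each an object of numbers: "x", "y", "z": the shift along the tool's x, y, z in m; "rx", "ry", "rz": the turn, a rotation vector about the tool's x, y, z in rad; "hand": the finger opening in m, from 0 to 0.0854. In form: [{"x": .., "y": .., "z": .., "rx": .., "ry": .., "rz": .., "hand": ..}, ...]. A call has 1 to 5 rows; each row is the pose to reach, as a shift and turn from the pose commanded when the call began, along the tool's axes at that moment; what a row does not reach only later rows make up. A row lasts 1/8 s, in which the tool goes at most 62.5 mm and 10.7 degrees, less where a joint would pass 70% of its speed; a pose out of reach is approached as far as the arm can. A call with a gripper value outside its range is refused whole. The fingers move at their own pace and stop on an object; "grip_force" is the grip in N (left out, the last holds). Time passes only in rows, so rows that repeat a pose let the fingers close. It gives the time, the measured TCP pose, the force and the opening at its end, in the units of the state.
- monitor.sense(): the state, without advancing time (a new reading comes with each control period).
- viewer.grab_frame(name): name is "side" or "top" or "wrist"; returns a dict with "pixels" (480x640x3 uint8, blue, green, red), "depth" (480x640 float32, m along the optical axis (not along the pixel's ray), 0 where there is no reading), "mtx" (3x3 intrinsics, pixels), "world_from_camera" (4x4, takes a point from camera to world coordinates). Camera axes: x right, y up, looking along -z (the intrinsics and any distortion apply to the point x, -y, -z); pixel columns grow to the right and rows downward; lengths in m; the calibration is good to about 2 mm. A picture is of the moment at which its call begins.
- manip.hand_in(): hands the job in, once; it reports no verdict.
The state is a dict: "t": time; "qpos": joint angles; "qvel": joint speeds; "tau": joint torques, N m; "tool_pos": TCP position; "tcp_rot": TCP orientation; "force": force on the tool from outside, world axes, zero at the start; "moment": the same for the moment, N m; "gripper_width": finger opening in m.
Only numpy, scipy, OpenCV 4.12 (cv2) and the standard library are available. Lean on these libraries where they do the work, as an engineer would, in place of code of your own. Each camera call takes 0.05 s, during which the arm holds its last target.

## Working session

There is one attempt and no reset: what is moved stays moved. The work goes in short steps, Python scripts to look and compute and a tool call to move; the robot and the scene stay as the last step left them, time stands still between calls to the robot, and variables do not carry over. Pictures are saved under pics/ and viewed, and the job is handed in when it is done.

Besides the shell and the picture viewer there is one more tool, called after "Emit:" as name([rows], argument=value, ...), one row to a line, values as JSON. step_arm: Moves the arm, as the interface text tells. Its arguments: {"type":"object","properties":{"plan":{"type":"array","items":{"type":"object","properties":{"x":{"type":"number"},"y":{"type":"number"},"z":{"type":"number"},"rx":{"type":"number"},"ry":{"type":"number"},"rz":{"type":"number"},"hand":{"type":"number"}}}},"grip_force":{"type":"number"}},"required":["plan"]}

```bash
ls; mkdir -p pics
python3 - <<'E'
from rig import monitor, viewer
import cv2
print(monitor.sense())
for n in ["side","top","wrist"]:
    f=viewer.grab_frame(n); cv2.imwrite(f"pics/a_{n}.png",f["pixels"]); print(n,f["mtx"].tolist(),f["world_from_camera"].round(4).tolist())
E
```

```text
pics
{'t': 0.0, 'qpos': array([ 1.20250614,  0.59210729,  0.0482972 ,  1.60980582, -0.03333179,
        0.94271526, -0.03370003]), 'qvel': array([-8.72435363e-04,  2.29703418e-04, -9.90959923e-05, -1.13174963e-03,
        1.22701629e-03,  6.02925899e-04,  4.82370840e-04]), 'tau': array([-6.13995417e-04, -5.48705471e+01,  1.54626075e+00, -1.98129272e+01,
        9.34459094e-03,  8.95476085e-03, -2.64833386e-05]), 'tool_pos': array([ 0.19651911, -0.69700555,  0.23015559]), 'tcp_rot': array([-2.5038126 ,  1.89540494,  0.00288265]), 'force': array([ 1.43787254,  0.4386591 , -0.20869979]), 'moment': array([-0.03428932, -0.00195687, -0.01248511]), 'gripper_width': 0.08544815953330452}
side [[605.6774881526464, 0.0, 313.0480095697757], [0.0, 605.6774881526464, 234.35890324622568], [0.0, 0.0, 1.0]] [[0.9819, 0.0848, -0.1692, 0.1649], [-0.1882, 0.3432, -0.9202, -1.6961], [-0.02, 0.9354, 0.353, 0.7145], [0.0, 0.0, 0.0, 1.0]]
top [[618.1967812175393, 0.0, 320.29268230240103], [0.0, 618.1967812175393, 240.29900439130813], [0.0, 0.0, 1.0]] [[0.2504, 0.7775, -0.5768, -0.536], [-0.9681, 0.201, -0.1493, -0.2757], [-0.0001, 0.5959, 0.8031, 1.4903], [0.0, 0.0, 0.0, 1.0]]
wrist [[399.0510138848886, 0.0, 311.5339142635395], [0.0, 399.0510138848886, 248.5970850488052], [0.0, 0.0, 1.0]] [[0.2712, 0.9165, 0.294, 0.2724], [-0.9625, 0.2589, 0.0809, -0.6757], [-0.002, -0.3049, 0.9524, 0.3732], [0.0, 0.0, 0.0, 1.0]]
```

View pics/a_side.png

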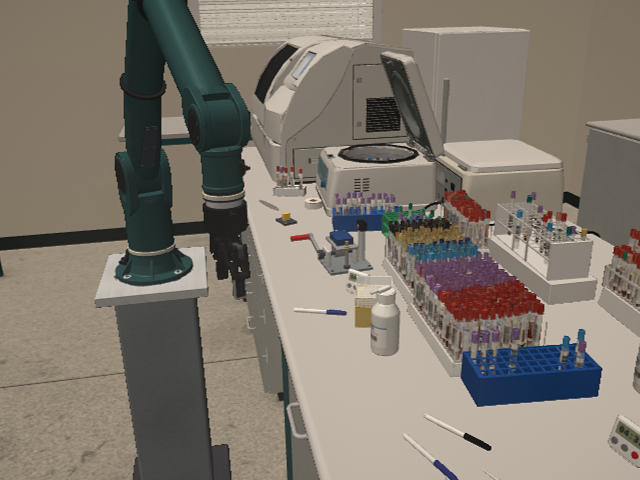

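View pics/a_top.png

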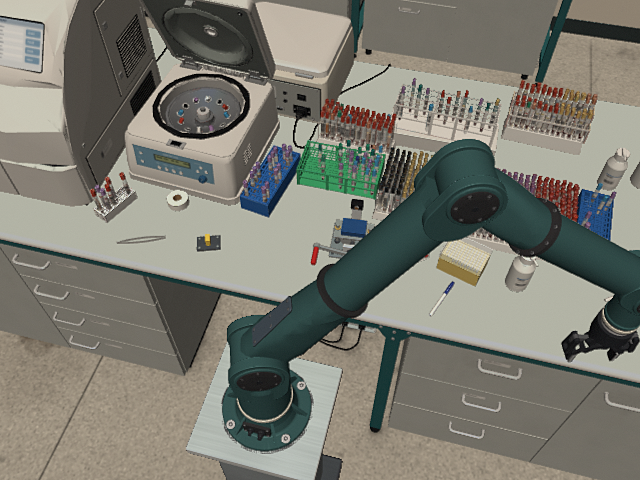

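View pics/a_wrist.png

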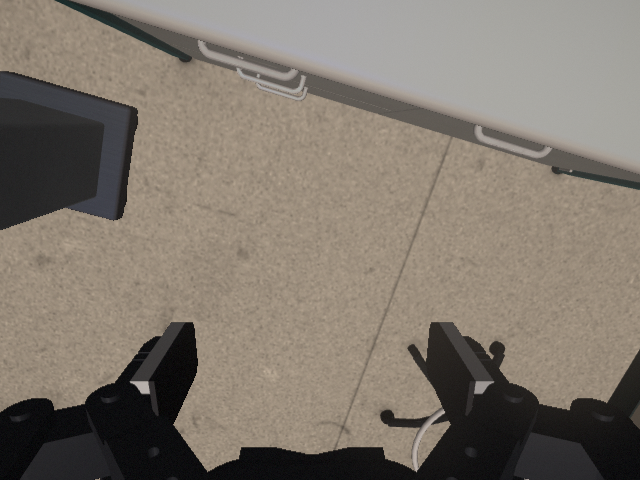

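The top view shows the plate at (208,242), the red handle at (315,254), the block at (353,227), and a clear bench between them. Next I'll get rough positions from the colour masks and depth.

```bash
cat > h.py <<'E'
import numpy as np, cv2
from rig import monitor, viewer
from scipy.spatial.transform import Rotation as R
def grab(n,name=None):
    f=viewer.grab_frame(n)
    if name: cv2.imwrite(f"pics/{name}.png",f["pixels"])
    return f
def cloud(f):
    K=f["mtx"];d=f["depth"];v,u=np.mgrid[0:480,0:640]
    P=np.stack([(u-K[0,2])/K[0,0]*d,-(v-K[1,2])/K[1,1]*d,-d],-1)
    T=f["world_from_camera"]; W=P@T[:3,:3].T+T[:3,3]; W[d<=0]=np.nan
    return W
def ray(f,uv,z):
    K=f["mtx"];T=f["world_from_camera"];uv=np.atleast_2d(np.array(uv,float))
    D=np.stack([(uv[:,0]-K[0,2])/K[0,0],-(uv[:,1]-K[1,2])/K[1,1],-np.ones(len(uv))],-1)@T[:3,:3].T
    o=T[:3,3]; s=(z-o[2])/D[:,2]
    return o+D*s[:,None]
def hsv(f): return cv2.cvtColor(f["pixels"],cv2.COLOR_BGR2HSV)
E
python3 - <<'E'
from h import *
f=grab("top");W=cloud(f);H=hsv(f)
def rep(n,lo,hi,box):
    m=cv2.inRange(H,lo,hi)>0; b=np.zeros_like(m);b[box[1]:box[3],box[0]:box[2]]=1;m&=b
    p=W[m];print(n,m.sum(),np.nanmedian(p,0).round(4),np.nanmin(p,0).round(3),np.nanmax(p,0).round(3))
rep("yellow",(18,120,100),(35,255,255),(195,230,225,255))
rep("red",(0,150,80),(8,255,255),(305,235,335,270))
rep("blue",(100,100,50),(125,255,255),(335,215,370,240))
rep("plate",(0,0,20),(180,255,90),(190,230,230,256))
for q in [(240,260),(280,240)]: print(W[q[1],q[0]])
E
cat > crop.py <<'E'
E
python3 -c "
import cv2;a=cv2.imread('pics/a_top.png')[180:290,180:400];cv2.imwrite('pics/b.png',cv2.resize(a,None,fx=3.6,fy=3.6,interpolation=2))
a=cv2.imread('pics/a_side.png')[180:300,240:400];cv2.imwrite('pics/c.png',cv2.resize(a,None,fx=5,fy=5,interpolation=2))"
```

```text
yellow 58 [0.4289 0.3196 0.0323] [0.417 0.309 0.009] [0.453 0.33  0.045]
red 80 [ 0.4286 -0.0081  0.0708] [ 0.403 -0.017  0.062] [ 0.461 -0.     0.081]
blue 404 [ 0.5341 -0.0959  0.0949] [ 0.508 -0.131  0.076] [ 0.569 -0.06   0.106]
plate 258 [0.4321 0.3154 0.0092] [ 0.398  0.281 -0.002] [0.473 0.361 0.025]
[0.40382015 0.21032099 0.00321326]
[0.50000313 0.11686549 0.00748467]
```

View pics/b.png

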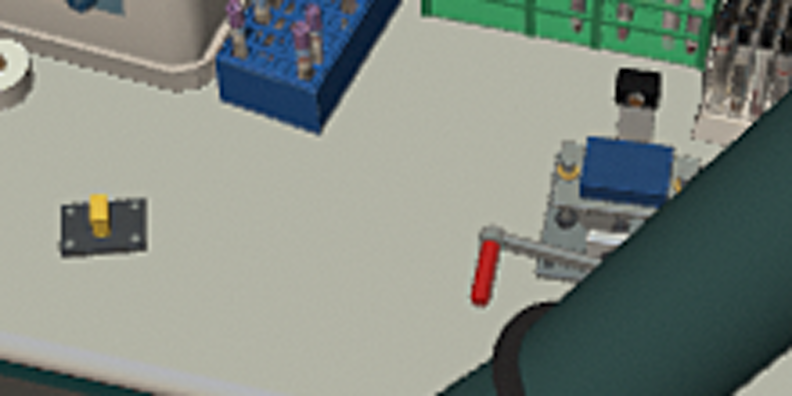

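View pics/c.png

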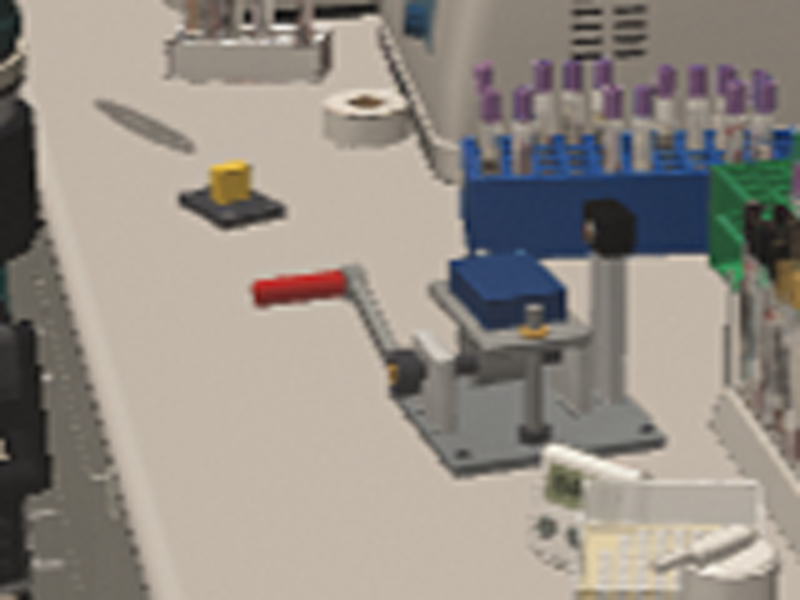

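```bash
cat >> h.py <<'E'
def pose():
    s=monitor.sense(); return np.array(s["tool_pos"]),R.from_rotvec(s["tcp_rot"]),s
def down(ang): # tool x axis at world yaw ang, z down
    x=np.array([np.cos(ang),np.sin(ang),0]);z=np.array([0,0,-1.]);return R.from_matrix(np.stack([x,np.cross(z,x),z],1))
def delta(p,Rt):
    p0,R0,s=pose(); d=R0.inv().apply(np.array(p)-p0); r=(R0.inv()*Rt).as_rotvec()
    print("t",s["t"],"d",d.round(4),"r",r.round(4))
E
python3 - <<'E'
from h import *
p,r,s=pose();print(r.as_matrix().round(3))
f=grab("top");W=cloud(f);H=hsv(f)
m=cv2.inRange(H,(0,0,20),(180,255,90));b=np.zeros_like(m);b[230:256,190:230]=1;m*=b
ys,xs=np.where(m);P=ray(f,np.stack([xs,ys],1),0.008)
print(cv2.minAreaRect((P[:,:2]*1000).astype(np.float32)))
m=cv2.inRange(H,(100,100,50),(125,255,255));b=0*m;b[215:240,335:370]=1;m*=b
ys,xs=np.where(m&(W[...,2]>0.09).astype(np.uint8)*255);P=ray(f,np.stack([xs,ys],1),0.096)
print(cv2.minAreaRect((P[:,:2]*1000).astype(np.float32)))
m=cv2.inRange(H,(0,150,80),(8,255,255));b=0*m;b[235:270,305:335]=1;m*=b
P=W[m>0];P=P[np.isfinite(P[:,0])];print(cv2.fitLine(P.astype(np.float32),cv2.DIST_HUBER,0,.01,.01).T)
for a in (np.pi/2,-np.pi/2): delta([.45,-.3,.3],down(a))
E
```

```text
[[ 0.271 -0.962 -0.   ]
 [-0.962 -0.271  0.001]
 [-0.001  0.    -1.   ]]
((435.9865417480469, 319.8360595703125), (52.08000183105469, 67.815673828125), 21.068485260009766)
((536.9581298828125, -96.08008575439453), (55.25399398803711, 68.29507446289062), 5.373342990875244)
[[ 0.9951187   0.09863113 -0.00326544  0.42960662 -0.00791375  0.06983391]]
t 0.25 d [-0.3138 -0.3517 -0.069 ] r [-1.4000e-03  3.0000e-04 -2.8667e+00]
t 0.25 d [-0.3138 -0.3517 -0.069 ] r [2.000e-04 1.000e-03 2.749e-01]
```

Emit:
step_arm([
  {"x":-0.27,"y":-0.34,"z":-0.07,"hand":0.0854},
  {"x":-0.27,"y":-0.34,"z":-0.07},
  {"x":-0.27,"y":-0.34,"z":-0.07},
  {"x":-0.27,"y":-0.34,"z":-0.07},
  {"x":-0.27,"y":-0.34,"z":-0.07},
])

```text
validation failed for argument at $.pl...
```

Run:
```python
from h import *
print(pose())
delta([.52,0.0,.3],down(-1.2))
delta([.45,0.25,.28],down(-1.2))
```

```text
(array([ 0.19663966, -0.69744825,  0.23075094]), Rotation.from_matrix(array([[ 2.71445065e-01, -9.62453872e-01, -3.48930459e-04],
                            [-9.62453400e-01, -2.71445279e-01,  9.55972413e-04],
                            [-1.01479488e-03,  7.63353130e-05, -9.99999482e-01]])), {'t': 0.25, 'qpos': array([ 1.20249789,  0.59165363,  0.04834892,  1.6090937 , -0.03329274,
        0.94266787, -0.03366781]), 'qvel': array([ 0.00162737, -0.00367371,  0.00097813, -0.0044438 , -0.00083365,
        0.00054495, -0.00139545]), 'tau': array([-3.79808644e-04, -5.48239231e+01,  1.54401060e+00, -1.98060054e+01,
        9.20610793e-03,  6.56713077e-03,  3.23969587e-06]), 'tool_pos': array([ 0.19663966, -0.69744825,  0.23075094]), 'tcp_rot': array([-2.50442138e+00,  1.89578757e+00,  1.34309511e-03]), 'force': array([ 0.25005197, -0.21883937, -0.12706489]), 'moment': array([ 0.01909214, -0.03247634, -0.07884103]), 'gripper_width': 0.08563269502740137})
t 0.25 d [-0.5836 -0.5005 -0.0687] r [ 0.      0.001  -0.0959]
t 0.25 d [-0.8432 -0.501  -0.0484] r [ 0.      0.001  -0.0959]
```

Probably every field is required in each row.

Emit:
step_arm([
  {"x":-0.27,"y":-0.34,"z":-0.07,"rx":0,"ry":0,"rz":0,"hand":0.085},
  {"x":-0.27,"y":-0.34,"z":-0.07,"rx":0,"ry":0,"rz":0,"hand":0.085},
  {"x":-0.27,"y":-0.34,"z":-0.07,"rx":0,"ry":0,"rz":0,"hand":0.085},
  {"x":-0.27,"y":-0.34,"z":-0.07,"rx":0,"ry":0,"rz":0,"hand":0.085},
  {"x":-0.27,"y":-0.34,"z":-0.07,"rx":0,"ry":0,"rz":0,"hand":0.085},
])

```text
t: 0.88
tool_pos: [0.3783, -0.4458, 0.2815]
tcp_rot: [2.505, -1.896, 0.001]
force: [0.3, -0.2, -0.7]
gripper_width: 0.0848
```

Run:
```python
from h import *
print(pose()[2])
delta([.52,0.0,.3],down(-1.2))
delta([.45,0.25,.28],down(-1.2))
```

```text
{'t': 0.875, 'qpos': array([ 0.77890572,  0.3580992 ,  0.01430768,  1.88297087, -0.00647978,
        0.90005905, -0.49961196]), 'qvel': array([-0.74287373, -0.26719235, -0.1107767 ,  0.20721578,  0.05293956,
        0.04552182, -0.86084757]), 'tau': array([ 4.93281528e+00, -4.08713543e+01,  1.49943598e+00, -1.85175687e+01,
        3.79300397e-02,  1.40205687e-01,  5.79677727e-01]), 'tool_pos': array([ 0.37827002, -0.44583089,  0.28148957]), 'tcp_rot': array([ 2.50481279e+00, -1.89616452e+00,  8.02513585e-04]), 'force': array([ 0.28540294, -0.24293836, -0.69791391]), 'moment': array([-2.28088314e-02, -8.15407831e-02,  9.88629111e-05]), 'gripper_width': 0.08475393400860474}
t 0.875 d [-0.3906 -0.2574 -0.0186] r [-0.0003 -0.0004 -0.0959]
t 0.875 d [-0.6502 -0.2579  0.0013] r [-0.0003 -0.0004 -0.0959]
```

Emit:
step_arm([
  {"x":-0.39,"y":-0.26,"z":-0.02,"rx":0,"ry":0,"rz":-0.1,"hand":0.085},
  {"x":-0.39,"y":-0.26,"z":-0.02,"rx":0,"ry":0,"rz":-0.1,"hand":0.085},
  {"x":-0.39,"y":-0.26,"z":-0.02,"rx":0,"ry":0,"rz":-0.1,"hand":0.085},
  {"x":-0.39,"y":-0.26,"z":-0.02,"rx":0,"ry":0,"rz":-0.1,"hand":0.085},
  {"x":-0.39,"y":-0.26,"z":-0.02,"rx":0,"ry":0,"rz":-0.1,"hand":0.085},
])

```text
t: 1.5
tool_pos: [0.4738, -0.1487, 0.2948]
tcp_rot: [-2.596, 1.769, -0.001]
force: [1.0, -0.2, -1.4]
gripper_width: 0.0851
```

Run:
```python
from h import *
print(pose()[2]['tool_pos'])
delta([.45,0.25,.28],down(-1.2))
grab("wrist","d")
```

```text
[ 0.47382499 -0.14868425  0.2947556 ]
t 1.5 d [-0.3798 -0.1237  0.0146] r [-0.0007 -0.0006  0.0037]
```

View pics/d.png

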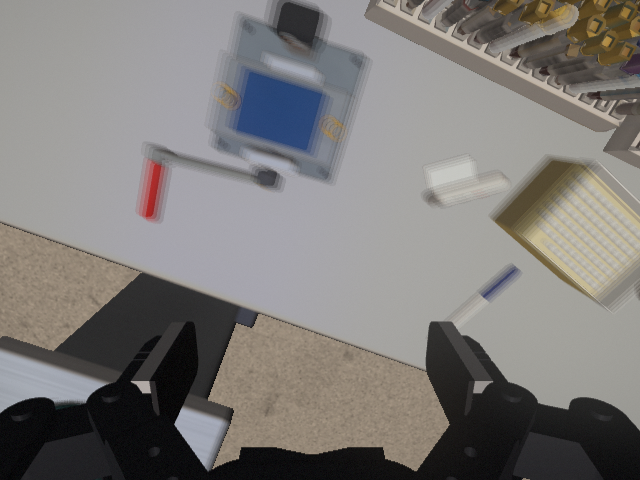

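The picture is blurred by motion, with the block at (280,108), the handle at (152,188) and the cam hub at (265,178). I'll take another now that the arm is settled.

Run:
```python
from h import *
for i in range(3): f=grab("wrist","e")
print(pose()[2]['tool_pos'],pose()[2]['t'])
H=hsv(f);W=cloud(f)
m=cv2.inRange(H,(100,100,40),(125,255,255));m[:,:180]=0;m[:,380:]=0;m[180:]=0
print(np.nanmedian(W[m>0],0))
mt=m&((W[...,2]>0.09)*255).astype(np.uint8)
ys,xs=np.where(mt>0);z=np.nanmedian(W[mt>0][:,2]);print("ztop",z,len(xs))
for zz in (z,0.096):
  P=ray(f,np.stack([xs,ys],1),zz);print(cv2.minAreaRect((P[:,:2]*1000).astype(np.float32)))
m=cv2.inRange(H,(0,150,60),(8,255,255));m[:,:100]=0;m[:,200:]=0
P=W[m>0];P=P[np.isfinite(P[:,0])];print(cv2.fitLine(P.astype(np.float32),cv2.DIST_HUBER,0,.01,.01).T,P.min(0),P.max(0))
```

```text
[ 0.47376658 -0.14913863  0.29456219] 1.7
[ 0.54297026 -0.09772177  0.09547384]
ztop 0.09548031367947016 5260
((542.2958984375, -98.0699462890625), (49.00882339477539, 68.09073638916016), 5.255858898162842)
((542.303955078125, -98.09849548339844), (48.93444061279297, 67.9874038696289), 5.255882740020752)
[[ 9.9571103e-01  9.2515543e-02  7.0559653e-04  4.3436861e-01
  -1.1322533e-02  6.9931783e-02]] [ 0.40626209 -0.0190454   0.0636587 ] [ 0.4611158  -0.00276338  0.07311164]
```

View pics/e.png

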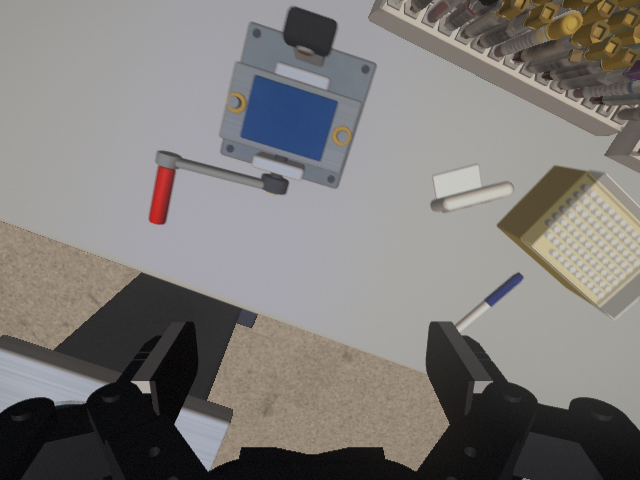

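Emit:
step_arm([
  {"x":-0.26,"y":-0.06,"z":0.0,"rx":0,"ry":0,"rz":0,"hand":0.085},
  {"x":-0.26,"y":-0.06,"z":0.0,"rx":0,"ry":0,"rz":0,"hand":0.085},
  {"x":-0.26,"y":-0.06,"z":0.0,"rx":0,"ry":0,"rz":0,"hand":0.085},
  {"x":-0.26,"y":-0.06,"z":0.0,"rx":0,"ry":0,"rz":0,"hand":0.085},
  {"x":-0.26,"y":-0.06,"z":0.0,"rx":0,"ry":0,"rz":0,"hand":0.085},
])

```text
t: 2.33
tool_pos: [0.4337, 0.1156, 0.2946]
tcp_rot: [-2.599, 1.764, 0.0]
force: [0.2, -1.3, 0.3]
gripper_width: 0.0852
```

Run:
```python
from h import *
print(pose()[2]['tool_pos'])
delta([.42,0.30,.25],down(-1.2))
```

```text
[0.43367403 0.11564155 0.29460424]
t 2.325 d [-0.1764 -0.0553  0.0448] r [-0.0008  0.0006  0.0073]
```

Emit:
step_arm([
  {"x":-0.18,"y":-0.05,"z":0.04,"rx":0,"ry":0,"rz":0,"hand":0.085},
  {"x":-0.18,"y":-0.05,"z":0.04,"rx":0,"ry":0,"rz":0,"hand":0.085},
  {"x":-0.18,"y":-0.05,"z":0.04,"rx":0,"ry":0,"rz":0,"hand":0.085},
  {"x":-0.18,"y":-0.05,"z":0.04,"rx":0,"ry":0,"rz":0,"hand":0.085},
  {"x":-0.18,"y":-0.05,"z":0.04,"rx":0,"ry":0,"rz":0,"hand":0.085},
])

```text
t: 2.95
tool_pos: [0.4155, 0.2975, 0.2539]
tcp_rot: [2.593, -1.77, 0.001]
force: [0.7, 0.2, -1.0]
gripper_width: 0.0848
```

Run:
```python
from h import *
for i in range(2): f=grab("wrist","f")
print(pose()[2]['tool_pos'])
H=hsv(f);W=cloud(f)
m=cv2.inRange(H,(18,120,80),(35,255,255));m[430:]=0
mt=m&((W[...,2]>0.03)*255).astype(np.uint8)
ys,xs=np.where(mt>0);print(len(xs),np.nanmedian(W[mt>0],0),xs.mean(),ys.mean())
P=ray(f,np.stack([xs,ys],1),0.034);print(cv2.minAreaRect((P[:,:2]*1000).astype(np.float32)))
```

```text
[0.41574932 0.29649157 0.25421139]
429 [0.44007653 0.3200638  0.03417306] 296.993006993007 176.06993006993008
((439.9964294433594, 320.09246826171875), (25.141565322875977, 12.768211364746094), 20.9324893951416)
```

View pics/f.png

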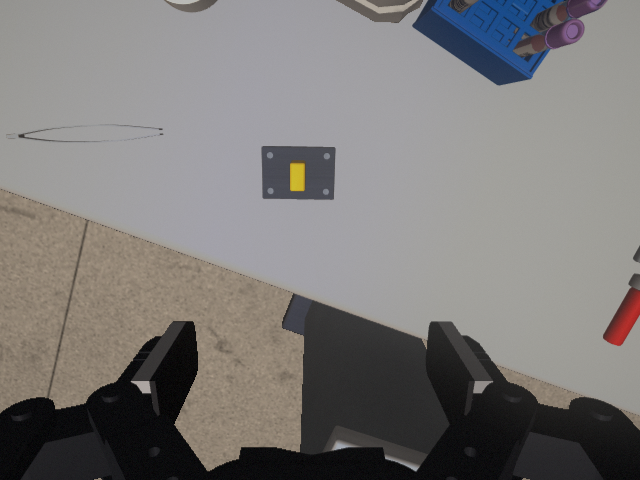

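The plate's grip block is at (297,176), which casts to (0.440, 0.320) at z 0.034 with yaw 20.9°. Its size of 25 x 13 mm agrees with the given one.

Run:
```python
from h import *
delta([.440,0.320,.012],down(-1.205))
```

```text
t 3.05 d [-0.0135 -0.0313  0.2422] r [ 0.0006 -0.0016  0.0048]
```

Emit:
step_arm([
  {"x":-0.0135,"y":-0.031,"z":0.06,"rx":0,"ry":0,"rz":0.005,"hand":0.085},
  {"x":-0.0135,"y":-0.031,"z":0.12,"rx":0,"ry":0,"rz":0.005,"hand":0.07},
  {"x":-0.0135,"y":-0.031,"z":0.17,"rx":0,"ry":0,"rz":0.005,"hand":0.05},
  {"x":-0.0135,"y":-0.031,"z":0.19,"rx":0,"ry":0,"rz":0.005,"hand":0.05},
  {"x":-0.0135,"y":-0.031,"z":0.19,"rx":0,"ry":0,"rz":0.005,"hand":0.05},
])

```text
t: 3.68
tool_pos: [0.4388, 0.3202, 0.0631]
tcp_rot: [2.586, -1.777, 0.0]
force: [0.1, 0.5, -0.4]
gripper_width: 0.0499
```

Run:
```python
from h import *
for i in range(2): f=grab("wrist","g")
print(pose()[2]['tool_pos'])
delta([.440,0.320,.012],down(-1.205))
H=hsv(f);W=cloud(f)
m=cv2.inRange(H,(18,120,80),(35,255,255))
mt=m&((W[...,2]>0.03)*255).astype(np.uint8)
ys,xs=np.where(mt>0);print(len(xs),np.nanmedian(W[mt>0],0),xs.mean(),ys.mean())
P=ray(f,np.stack([xs,ys],1),0.034);print(cv2.minAreaRect((P[:,:2]*1000).astype(np.float32)))
```

```text
[0.43980894 0.3221977  0.06523376]
t 3.775 d [0.0021 0.0007 0.0532] r [-0.0014 -0.0003  0.0018]
1496 [0.44096508 0.32068759 0.03416266] 314.2152406417112 293.37901069518716
((440.5807189941406, 320.4815979003906), (26.394746780395508, 13.636796951293945), 20.522146224975586)
```

View pics/g.png

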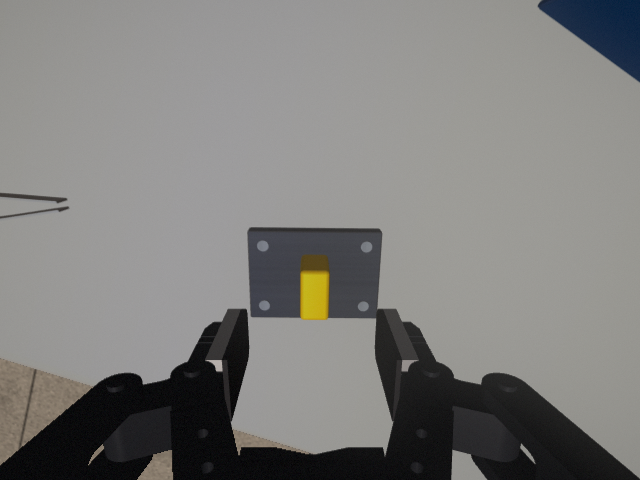

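The fingers straddle the grip block centrally, block at (314,293) and pads at x of about 247 and 377. Descending and gripping.

Emit:
step_arm([
  {"x":0.001,"y":0,"z":0.03,"rx":0,"ry":0,"rz":0.003,"hand":0.05},
  {"x":0.001,"y":0,"z":0.052,"rx":0,"ry":0,"rz":0.003,"hand":0.05},
  {"x":0.001,"y":0,"z":0.052,"rx":0,"ry":0,"rz":0.003,"hand":0.03},
  {"x":0.001,"y":0,"z":0.052,"rx":0,"ry":0,"rz":0.003,"hand":0.005},
  {"x":0.001,"y":0,"z":0.052,"rx":0,"ry":0,"rz":0.003,"hand":0.005},
], grip_force=50)

```text
t: 4.4
tool_pos: [0.44, 0.3226, 0.014]
tcp_rot: [-2.587, 1.778, -0.002]
force: [0.2, -1.3, 5.3]
gripper_width: 0.0128
```

Emit:
step_arm([
  {"x":0,"y":0,"z":0,"rx":0,"ry":0,"rz":0,"hand":0.005},
  {"x":0,"y":0,"z":0,"rx":0,"ry":0,"rz":0,"hand":0.005},
  {"x":0,"y":0,"z":-0.02,"rx":0,"ry":0,"rz":0,"hand":0.005},
  {"x":0,"y":0,"z":-0.06,"rx":0,"ry":0,"rz":0,"hand":0.005},
  {"x":0,"y":0,"z":-0.11,"rx":0,"ry":0,"rz":0,"hand":0.005},
])

```text
t: 5.03
tool_pos: [0.4382, 0.3215, 0.1232]
tcp_rot: [2.588, -1.778, -0.001]
force: [1.4, 1.5, -2.4]
gripper_width: 0.0127
```

Run:
```python
from h import *
f=grab("wrist","i");f=grab("wrist","i")
s=pose()[2];print(s['tool_pos'],s['force'],s['gripper_width'])
# target above block
delta([.5423,-.098,.21],down(-np.pi/2+.0917))
```

```text
[0.44160278 0.32467451 0.12747125] [ 1.39222165  0.08954897 -1.81144018] 0.013016709268982225
t 5.125 d [ 0.4304  0.0566 -0.0847] r [-0.0094  0.005   0.2747]
```

View pics/i.png

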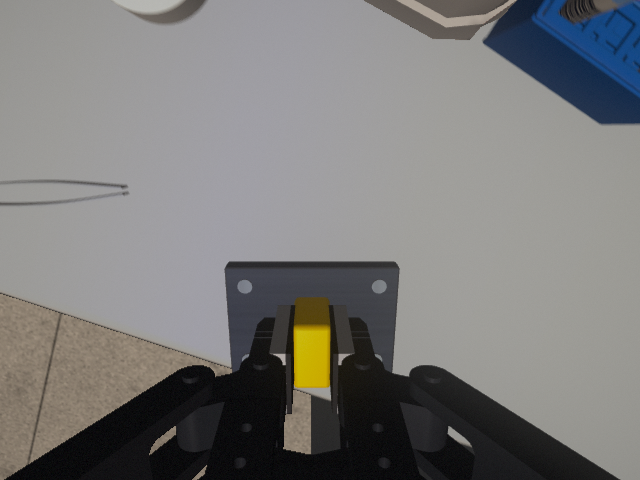

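The plate is held squarely, its grip block at (311,342) between the pads. Carrying it to above the stage.

Emit:
step_arm([
  {"x":0.04,"y":0.005,"z":-0.04,"rx":0,"ry":0,"rz":0.05,"hand":0.005},
  {"x":0.1,"y":0.012,"z":-0.085,"rx":0,"ry":0,"rz":0.1,"hand":0.005},
  {"x":0.16,"y":0.02,"z":-0.085,"rx":0,"ry":0,"rz":0.16,"hand":0.005},
  {"x":0.22,"y":0.028,"z":-0.085,"rx":0,"ry":0,"rz":0.22,"hand":0.005},
  {"x":0.28,"y":0.036,"z":-0.085,"rx":0,"ry":0,"rz":0.275,"hand":0.005},
])

```text
t: 5.75
tool_pos: [0.5044, 0.0504, 0.2073]
tcp_rot: [-2.319, 2.119, -0.0]
force: [0.8, 0.6, -2.6]
gripper_width: 0.0128
```

Run:
```python
from h import *
print(pose()[2]['tool_pos'])
delta([.5423,-.098,.21],down(-np.pi/2+.0917))
```

```text
[0.50438722 0.05041343 0.20729584]
t 5.75 d [ 0.1512 -0.0244 -0.0027] r [-0.0003 -0.0001 -0.0015]
```

Emit:
step_arm([
  {"x":0.06,"y":-0.008,"z":0,"rx":0,"ry":0,"rz":0,"hand":0.005},
  {"x":0.11,"y":-0.017,"z":0,"rx":0,"ry":0,"rz":0,"hand":0.005},
  {"x":0.14,"y":-0.024,"z":0,"rx":0,"ry":0,"rz":0,"hand":0.005},
  {"x":0.145,"y":-0.024,"z":0,"rx":0,"ry":0,"rz":0,"hand":0.005},
  {"x":0.145,"y":-0.024,"z":0,"rx":0,"ry":0,"rz":0,"hand":0.005},
])

```text
t: 6.38
tool_pos: [0.5409, -0.089, 0.2068]
tcp_rot: [2.321, -2.116, -0.003]
force: [-1.4, 1.4, -1.5]
gripper_width: 0.0129
```

Run:
```python
from h import *
for n in("wrist","top","side"): f=grab(n,"j_"+n)
p=[pose()[2]['tool_pos']]
print(p)
delta([.5423,-.098,.21],down(-np.pi/2+.0917))
f=grab("wrist");W=cloud(f)
# plate top plane check
for q in [(260,285),(360,285),(310,285),(310,345)]: print(q,W[q[1],q[0]])
```

```text
[array([ 0.54129726, -0.08761956,  0.20721442])]
t 6.525 d [ 0.0104 -0.     -0.0028] r [0.0006 0.0009 0.0032]
(260, 285) [ 0.55503194 -0.06505747  0.20148088]
(360, 285) [ 0.55871913 -0.10522485  0.20114969]
(310, 285) [ 0.55697267 -0.08511272  0.20154953]
(310, 345) [ 0.54507578 -0.08634253  0.22705932]
```

View pics/j_wrist.png

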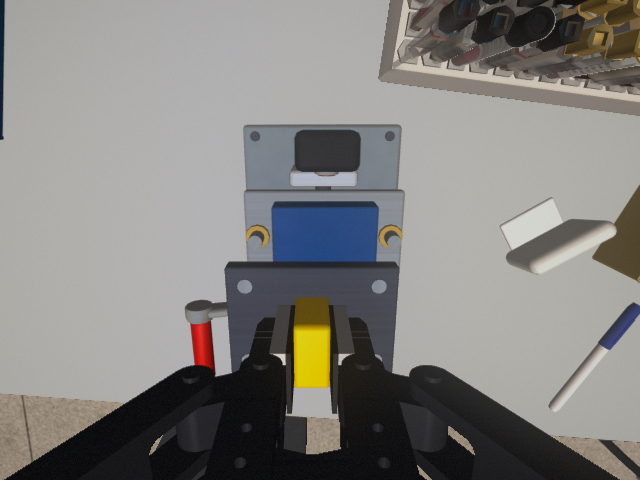

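View pics/j_top.png

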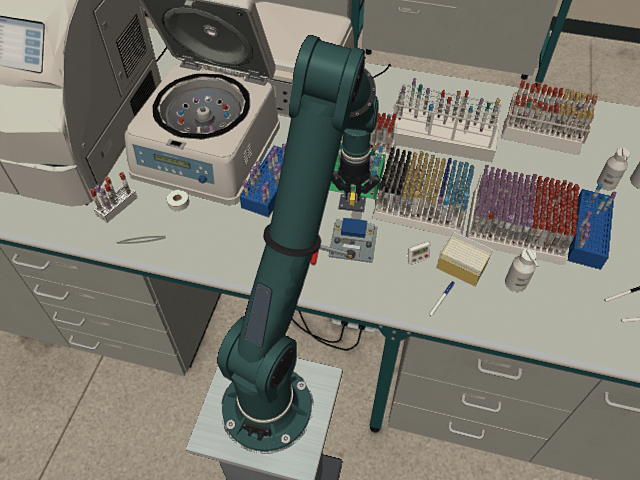

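View pics/j_side.png

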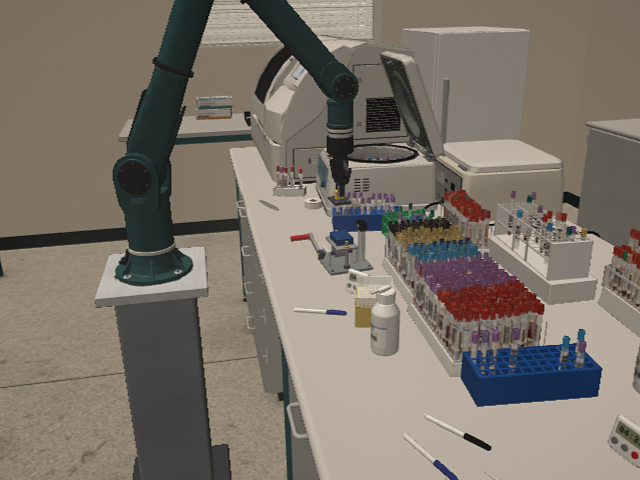

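In the wrist view the plate is held level, its far edge at y of about 265. The block's far edge shows at y 203–208 and x 272–378. I'll measure both in this one view, so that calibration errors cancel.

```bash
cat > rel.py <<'E'
from h import *
f=grab("wrist");W=cloud(f);H=hsv(f)
def rect(P): 
    r=cv2.minAreaRect((P[:,:2]*1000).astype(np.float32)); return r
m=cv2.inRange(H,(18,120,60),(35,255,255));m[:250]=0
zt=np.nanmax(W[m>0][:,2]);zt=np.nanpercentile(W[m>0][:,2],90);print("ztop grip",zt)
mt=(m>0)&(W[...,2]>zt-0.002)
ys,xs=np.where(mt);P=ray(f,np.stack([xs,ys],1),zt);r=rect(P);print("grip",r)
# plate top face
zp=zt-.026
md=(abs(W[...,2]-zp)<.002)&(H[...,2]<110); md[:250]=0
ys,xs=np.where(md);P=ray(f,np.stack([xs,ys],1),zp)
def frame(P,a):
    e=np.array([np.cos(a),np.sin(a)]);n=np.array([-e[1],e[0]]);return P[:,:2]@e,P[:,:2]@n
def edges(P,a,nm):
    s,l=frame(P,a);b=np.round((l)*1000/3).astype(int)
    far=[ (l[b==k].mean(),s[b==k].max()) for k in np.unique(b) if (b==k).sum()>15]
    far=np.array(far[2:-2]);c=np.polyfit(far[:,0],far[:,1],1)
    sel=s>s.max()-.02
    b2=np.round(s*1000/2).astype(int);L=[l[b2==k].max() for k in np.unique(b2[sel])][1:-1];Rr=[l[b2==k].min() for k in np.unique(b2[sel])][1:-1]
    print(nm,"far x'",np.median(far[:,1]),"slope",-c[0],"y' left",np.median(L),"right",np.median(Rr),"mid",(np.median(L)+np.median(Rr))/2,"w",np.median(L)-np.median(Rr))
    return np.median(far[:,1]),(np.median(L)+np.median(Rr))/2,-c[0]
A=.0917
p=edges(P,A,"plate")
mb=cv2.inRange(H,(100,100,30),(125,255,255))>0
mb&=(abs(W[...,2]-.0955)<.0025);mb[:150]=0;mb[:,:230]=0;mb[:,420:]=0
ys,xs=np.where(mb);zb=np.median(W[mb][:,2]);print("zb",zb);P=ray(f,np.stack([xs,ys],1),.096)
q=edges(P,A,"block")
g=np.array(r[0])/1000;print("grip in stage",frame(g[None],A))
print("shift x' y' yaw",np.array(q)-np.array(p))
tp,rt,s=pose();print("tool",tp,frame(tp[None],A), "toolx yaw+90", np.arctan2(*rt.as_matrix()[[1,0],0])+np.pi/2)
E
python3 rel.py
```

```text
ztop grip 0.22808311271861897
grip ((541.4949340820312, -87.39979553222656), (25.84418296813965, 12.984463691711426), 5.445280075073242)
plate far x' 0.5556558627540038 slope 0.004117852140828566 y' left -0.10209483130624052 right -0.17100221495202333 mid -0.13654852312913193 w 0.06890738364578282
zb 0.09548413913852938
block far x' 0.5568097398669593 slope 0.00021306690761550636 y' left -0.11200385230614607 right -0.18069609661132002 mid -0.14634997445873305 w 0.06869224430517396
grip in stage (array([0.53121651]), array([-0.13661811]))
shift x' y' yaw [ 0.00115388 -0.00980145 -0.00390479]
tool [ 0.54157933 -0.08803398  0.20736929] (array([0.53124248]), array([-0.13725735])) toolx yaw+90 0.09445836986640055
```

Emit:
step_arm([
  {"x":0.0098,"y":-0.0012,"z":0.0,"rx":0,"ry":0,"rz":0.004,"hand":0.005},
  {"x":0.0098,"y":-0.0012,"z":0.04,"rx":0,"ry":0,"rz":0.004,"hand":0.005},
  {"x":0.0098,"y":-0.0012,"z":0.07,"rx":0,"ry":0,"rz":0.004,"hand":0.005},
  {"x":0.0098,"y":-0.0012,"z":0.08,"rx":0,"ry":0,"rz":0.004,"hand":0.005},
  {"x":0.0098,"y":-0.0012,"z":0.08,"rx":0,"ry":0,"rz":0.004,"hand":0.005},
])

```text
t: 7.25
tool_pos: [0.544, -0.0995, 0.1272]
tcp_rot: [2.316, -2.122, -0.001]
force: [-0.4, -0.1, -2.2]
gripper_width: 0.0128
```

```bash
python3 - <<'E'
from h import *
for i in range(2):f=grab("wrist","k")
E
python3 rel.py
```

```text
ztop grip 0.14911699043873378
grip ((545.1690673828125, -99.075439453125), (26.1871280670166, 12.999223709106445), 4.991214275360107)
plate far x' 0.557768723020187 slope -0.00547901203124188 y' left -0.11414153283413 right -0.18313418892389263 mid -0.14863786087901132 w 0.06899265608976263
zb 0.09538617572314849
block far x' 0.5572402875156932 slope 0.00492560746028216 y' left -0.11228400048353508 right -0.18091326102899566 mid -0.14659863075626536 w 0.06862926054546058
grip in stage (array([0.53380605]), array([-0.14858114]))
shift x' y' yaw [-0.00052844  0.00203923  0.01040462]
tool [ 0.54507704 -0.09948764  0.12855076] (array([0.53367666]), array([-0.14898318])) toolx yaw+90 0.08778187024595963
```

View pics/k.png

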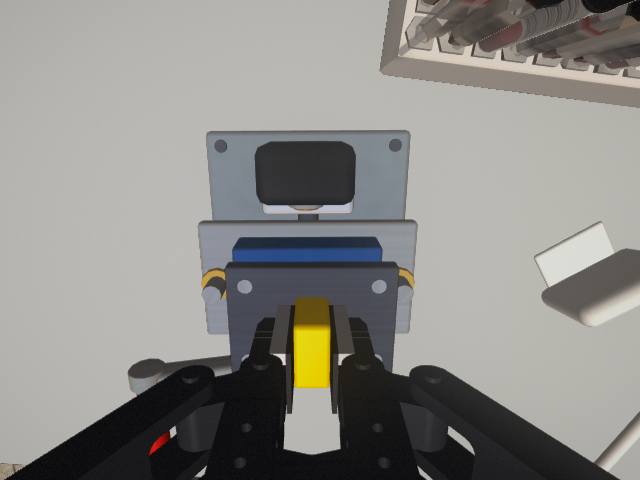

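The plate at x 226–398 sits about 2 mm to the right of the block, whose edge shows at x 233–382. I'll correct for that and lower.

Emit:
step_arm([
  {"x":-0.002,"y":0.0005,"z":0.0,"rx":0,"ry":0,"rz":-0.006,"hand":0.005},
  {"x":-0.002,"y":0.0005,"z":0.008,"rx":0,"ry":0,"rz":-0.006,"hand":0.005},
  {"x":-0.002,"y":0.0005,"z":0.014,"rx":0,"ry":0,"rz":-0.006,"hand":0.005},
  {"x":-0.002,"y":0.0005,"z":0.017,"rx":0,"ry":0,"rz":-0.006,"hand":0.005},
  {"x":-0.002,"y":0.0005,"z":0.017,"rx":0,"ry":0,"rz":-0.006,"hand":0.005},
])

```text
t: 8.02
tool_pos: [0.5429, -0.0974, 0.1098]
tcp_rot: [2.323, -2.114, -0.001]
force: [-0.7, -0.2, -2.1]
gripper_width: 0.0131
```

```bash
python3 - <<'E'
from h import *
for i in range(2):f=grab("wrist","l")
print(pose()[2]['force'],pose()[0])
E
python3 rel.py
```

```text
[-0.15672054 -0.11163067 -1.65925136] [ 0.54332642 -0.09738899  0.11029613]
ztop grip 0.13098618850945357
grip ((543.2973022460938, -96.98635864257812), (25.854827880859375, 13.01623821258545), 5.3603363037109375)
plate far x' 0.5565987605341856 slope -0.0026108437086918637 y' left -0.11180064213015546 right -0.18084010423693037 mid -0.1463203731835429 w 0.0690394621067749
zb 0.09498179948958402
block far x' 0.5573800405809407 slope -0.004047576979184404 y' left nan right nan mid nan w nan
grip in stage (array([0.53213345]), array([-0.14632944]))
shift x' y' yaw [ 0.00078128         nan -0.00143673]
tool [ 0.5434102  -0.09741978  0.11039881] (array([0.53220618]), array([-0.14677138])) toolx yaw+90 0.09383313712184016
  return _methods._mean(a, axis=axis, dtype=dtype,
  ret = ret.dtype.type(ret / rcount)
```

View pics/l.png

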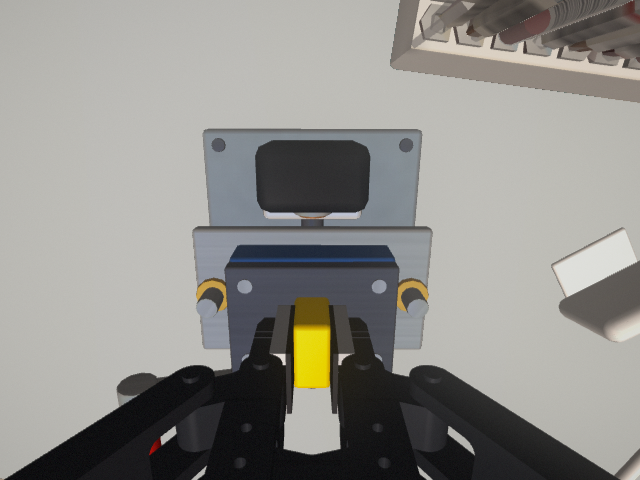

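The plate is aligned within about 1 mm (plate x 226–398 and block x about 231–397, at slightly different depths). Lowering the last millimetre, then releasing.

Emit:
step_arm([
  {"x":0,"y":-0.0005,"z":0.001,"rx":0,"ry":0,"rz":0,"hand":0.005},
  {"x":0,"y":-0.0005,"z":0.002,"rx":0,"ry":0,"rz":0,"hand":0.005},
  {"x":0,"y":-0.0005,"z":0.002,"rx":0,"ry":0,"rz":0,"hand":0.005},
  {"x":0,"y":-0.0005,"z":0.002,"rx":0,"ry":0,"rz":0,"hand":0.03},
  {"x":0,"y":-0.0005,"z":0.002,"rx":0,"ry":0,"rz":0,"hand":0.045},
])

```text
t: 8.8
tool_pos: [0.544, -0.0974, 0.1085]
tcp_rot: [-2.323, 2.115, -0.001]
force: [0.2, 0.4, 0.5]
gripper_width: 0.0447
```

Emit:
step_arm([
  {"x":0,"y":0,"z":0,"rx":0,"ry":0,"rz":0,"hand":0.045},
  {"x":0,"y":0,"z":-0.01,"rx":0,"ry":0,"rz":0,"hand":0.045},
  {"x":0,"y":0,"z":-0.04,"rx":0,"ry":0,"rz":0,"hand":0.05},
  {"x":0,"y":0,"z":-0.09,"rx":0,"ry":0,"rz":0,"hand":0.05},
  {"x":0,"y":0,"z":-0.09,"rx":0,"ry":0,"rz":0,"hand":0.05},
])

```text
t: 9.43
tool_pos: [0.547, -0.0975, 0.2027]
tcp_rot: [-2.319, 2.111, -0.012]
force: [0.9, -0.6, 0.5]
gripper_width: 0.0495
```

Run:
```python
from h import *
for i in range(2):f=grab("wrist","m")
print(pose()[2]['force'],pose()[0],pose()[2]['gripper_width'])
f=grab("wrist");W=cloud(f);H=hsv(f)
m=cv2.inRange(H,(18,120,60),(35,255,255));m=(m>0)&(W[...,2]>.125)
ys,xs=np.where(m);z=np.median(W[m][:,2]);P=ray(f,np.stack([xs,ys],1),.130);print(z,cv2.minAreaRect((P[:,:2]*1000).astype(np.float32)))
```

```text
[ 0.47634227 -0.79983627  0.00689506] [ 0.54388581 -0.09747272  0.19918431] 0.04932610196424114
0.13040645473577694 ((614.2684936523438, -161.05059814453125), (44.176475524902344, 214.01199340820312), 42.60115051269531)
```

View pics/m.png

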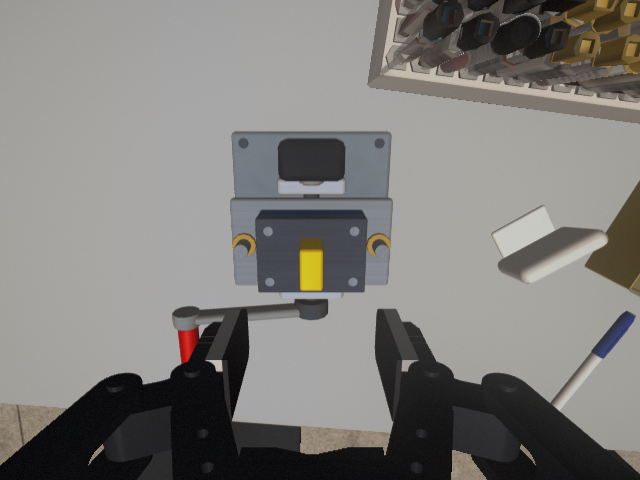

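The plate looks flush at (311,250). I'll check it against the steel table below it and the earlier block measurement.

```bash
cat > chk.py <<'E'
from h import *
f=grab("wrist");W=cloud(f);H=hsv(f);A=.0917
def fr(P): 
    e=np.array([np.cos(A),np.sin(A)]);n=np.array([-e[1],e[0]]);return (P@e).round(4),(P@n).round(4)
def rep(nm,m,z):
    m=m.astype(np.uint8);n,l,s,_=cv2.connectedComponentsWithStats(m);k=1+np.argmax(s[1:,4]);m=l==k
    ys,xs=np.where(m);P=ray(f,np.stack([xs,ys],1),z);r=cv2.minAreaRect((P[:,:2]*1000).astype(np.float32));print(nm,np.median(W[m][:,2]).round(4),r,fr(np.array(r[0])/1000))
B=np.zeros((480,640),bool);B[90:310,200:420]=1
Y=cv2.inRange(H,(18,120,60),(35,255,255))>0
rep("grip",Y&B&(W[...,2]>.126),.130)
D=(H[...,2]<110)&B&(abs(W[...,2]-.104)<.004); D=cv2.morphologyEx((D|(B&(abs(W[...,2]-.104)<.004))).astype(np.uint8),cv2.MORPH_CLOSE,np.ones((5,5)))
rep("plate",D,.104)
rep("table",(B&(W[...,2]>.070)&(W[...,2]<.080)),.076)
rep("base",(B&(W[...,2]>.005)&(W[...,2]<.014)),.010)
E
python3 chk.py
```

```text
grip 0.1287 ((543.7264404296875, -96.9707260131836), (25.21125030517578, 13.162109375), 5.355186939239502) (np.float64(0.5326), np.float64(-0.1464))
plate nan ((543.5552368164062, -97.00717163085938), (50.04212951660156, 69.33675384521484), 5.3571248054504395) (np.float64(0.5324), np.float64(-0.1464))
table 0.0748 ((543.9136962890625, -97.26470184326172), (62.6970100402832, 111.12040710449219), 5.3550214767456055) (np.float64(0.5327), np.float64(-0.1467))
base 0.0103 ((590.5765380859375, -92.74761199951172), (52.6640739440918, 128.9936065673828), 5.357633590698242) (np.float64(0.5796), np.float64(-0.1464))
```

Plate, table and base agree within 0.5 mm and 0.1°, so the plate is flush. Next the lever: moving to above the handle.

Emit:
step_arm([
  {"x":-0.04,"y":0.04,"z":0,"rx":0,"ry":0,"rz":0,"hand":0.05},
  {"x":-0.08,"y":0.08,"z":0,"rx":0,"ry":0,"rz":0,"hand":0.05},
  {"x":-0.097,"y":0.096,"z":0.03,"rx":0,"ry":0,"rz":0,"hand":0.05},
  {"x":-0.097,"y":0.096,"z":0.07,"rx":0,"ry":0,"rz":0,"hand":0.05},
  {"x":-0.097,"y":0.096,"z":0.07,"rx":0,"ry":0,"rz":0,"hand":0.05},
])

```text
t: 10.25
tool_pos: [0.436, -0.0097, 0.1258]
tcp_rot: [2.32, -2.109, -0.009]
force: [-0.3, 0.3, 0.2]
gripper_width: 0.0499
```

Run:
```python
from h import *
for i in range(2):f=grab("wrist","n")
p,r,s=pose();print(p,s['qpos'].round(3),s['gripper_width'],r.as_matrix()[:,2].round(3))
f=grab("wrist");W=cloud(f);H=hsv(f);A=.0917
m=(cv2.inRange(H,(0,150,50),(8,255,255))>0)|(cv2.inRange(H,(174,150,50),(180,255,255))>0)
P=W[m];P=P[np.isfinite(P[:,0])&(P[:,2]>.04)];e=np.array([np.cos(A),np.sin(A)]);n=np.array([-e[1],e[0]])
x=P[:,:2]@e;y=P[:,:2]@n;print(len(P),x.min(),x.max(),y.min(),y.max(),np.median(y),P[:,2].max(),np.percentile(P[:,2],95))
print("tool",p[:2]@e,p[:2]@n)
```

```text
[ 0.4389486  -0.00982462  0.12814264] [ 0.109  0.428 -0.243  2.309  0.242  0.429 -1.811] 0.049700572022781025 [-0.002 -0.    -1.   ]
2352 0.40456440841218105 0.45874748788526487 -0.055441807100732446 -0.0406030263002607 -0.04820443959003286 0.06862931059657579 0.06732297281023561
tool 0.4362047065370097 -0.04997853900624481
```

View pics/n.png

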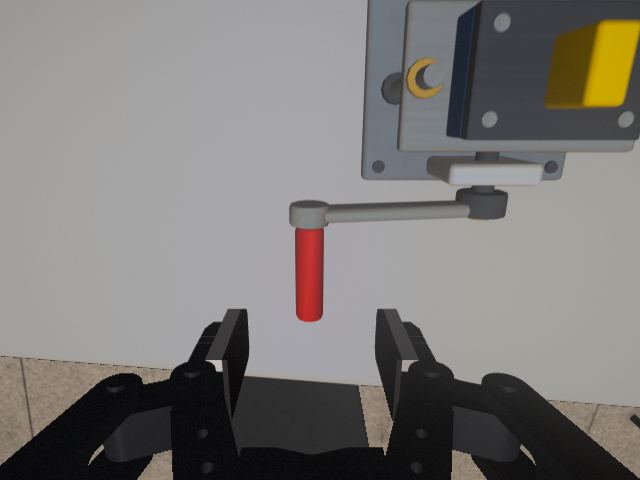

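The handle at (310,275) lies between the fingers. Its top is at z 0.0686, so its centre is about 0.061. Descending and gripping.

Emit:
step_arm([
  {"x":-0.0015,"y":0,"z":0.04,"rx":0,"ry":0,"rz":0,"hand":0.05},
  {"x":-0.0015,"y":0,"z":0.075,"rx":0,"ry":0,"rz":0,"hand":0.05},
  {"x":-0.0015,"y":0,"z":0.085,"rx":0,"ry":0,"rz":0,"hand":0.05},
  {"x":-0.0015,"y":0,"z":0.085,"rx":0,"ry":0,"rz":0,"hand":0.03},
  {"x":-0.0015,"y":0,"z":0.085,"rx":0,"ry":0,"rz":0,"hand":0.005},
], grip_force=40)

```text
t: 11.02
tool_pos: [0.4399, -0.0082, 0.0445]
tcp_rot: [-2.321, 2.114, -0.002]
force: [-0.2, 3.4, 0.1]
gripper_width: 0.0148
```

Emit:
step_arm([
  {"x":0,"y":0,"z":0,"rx":0,"ry":0,"rz":0,"hand":0.005},
  {"x":0,"y":0,"z":0,"rx":0,"ry":0,"rz":0,"hand":0.005},
])

```text
t: 11.28
tool_pos: [0.4399, -0.008, 0.0441]
tcp_rot: [-2.322, 2.113, -0.002]
force: [1.3, 1.1, 1.5]
gripper_width: 0.0145
```

```bash
cat > lev.py <<'E'
from h import *
f=grab("wrist","lev");f=grab("wrist","lev");A=.0917;e=np.array([np.cos(A),np.sin(A)]);n=np.array([-e[1],e[0]])
ps=[];
p,r,s=pose();M=r.as_matrix();g=p-M[:,2]*.019
print("tool",p,"w",s['gripper_width'],"F",s['force'].round(2),"t",s['t'])
x,y,z=g[:2]@e,g[:2]@n,g[2]
print("grasp stage",x,y+.1467,z-.042,"rad",np.hypot(y+.1467,z-.042),"ang",np.arctan2(z-.042,y+.1467)); print(M.round(3).tolist(), s['qpos'].round(3))
E
python3 lev.py
```

```text
tool [ 0.43988269 -0.00802489  0.04387498] w 0.014461520863777898 F [0.77 1.14 1.59] t 11.375
grasp stage 0.4372579865656602 0.09842169936978384 0.020874930604445667 rad 0.10061110095102097 ang 0.20899961201820078
[[0.094, -0.996, 0.002], [-0.996, -0.094, 0.001], [-0.0, -0.002, -1.0]] [ 0.004  0.6   -0.118  2.354  0.34   0.199 -1.903]
```

View pics/lev.png

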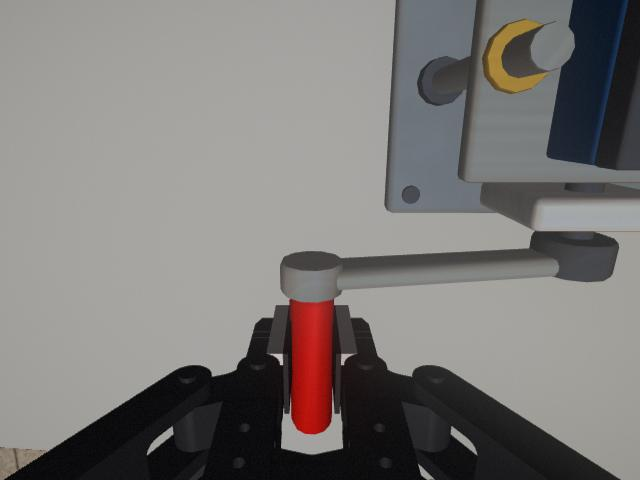

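The handle at (312,350) is gripped, and the grasp-point radius of 0.1006 m at angle 0.21 matches the given 0.100. Now the first part of the arc.

Emit:
step_arm([
  {"x":0.0034,"y":0,"z":-0.0125,"rx":0,"ry":0,"rz":0,"hand":0.005},
  {"x":0.0084,"y":0,"z":-0.0245,"rx":0,"ry":0,"rz":0,"hand":0.005},
  {"x":0.0155,"y":0,"z":-0.0366,"rx":0,"ry":0,"rz":0,"hand":0.005},
  {"x":0.0241,"y":0,"z":-0.0475,"rx":0,"ry":0,"rz":0,"hand":0.005},
  {"x":0.0343,"y":0,"z":-0.0572,"rx":0,"ry":0,"rz":0,"hand":0.005},
])

```text
t: 12.0
tool_pos: [0.4424, -0.0353, 0.102]
tcp_rot: [-2.324, 2.103, 0.005]
force: [-1.9, 21.7, 8.3]
gripper_width: 0.0142
```

```bash
python3 lev.py
```

```text
tool [ 0.44251581 -0.03596961  0.10285766] w 0.014211935131735581 F [-3.31 18.22 13.94] t 12.1
grasp stage 0.43728542874979126 0.07022860479927343 0.0798570460657721 rad 0.10634474476156956 ang 0.8494633473865331
[[0.099, -0.995, 0.003], [-0.995, -0.099, 0.007], [-0.007, -0.004, -1.0]] [ 0.169  0.482 -0.241  2.317  0.294  0.365 -1.792]
```

View pics/lev.png

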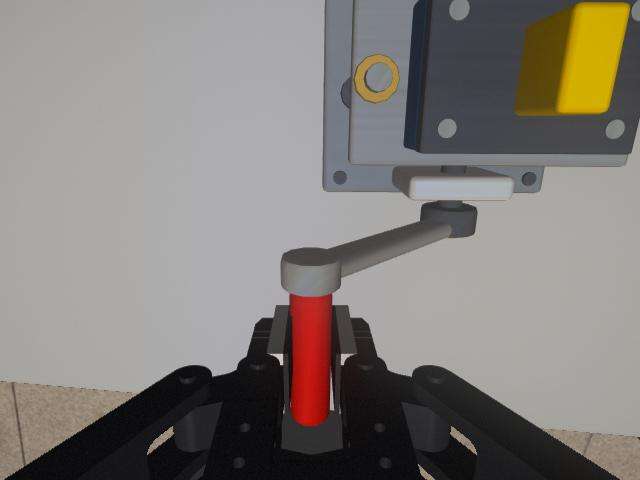

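The force is 23 N, mostly radial, so something is off the arc. I'll measure where the handle really is, from depth in this same view.

```bash
cat > hm.py <<'E'
from h import *
f=grab("wrist");W=cloud(f);H=hsv(f);A=.0917;e=np.array([np.cos(A),np.sin(A)]);n=np.array([-e[1],e[0]])
m=(cv2.inRange(H,(0,150,50),(8,255,255))>0)|(cv2.inRange(H,(174,150,50),(180,255,255))>0)
P=W[m];P=P[np.isfinite(P[:,0])&(P[:,2]>.03)];p,r,s=pose()
x,y,z=P[:,:2]@e,P[:,:2]@n,P[:,2];print("red",len(P),"x",x.min(),x.max(),"y",y.min()+.1467,y.max()+.1467,"ymid",(y.min()+y.max())/2+.1467,"ztop",np.percentile(z,97))
Q=r.inv().apply(P-p);print("in tool z top",np.percentile(Q[:,2],3),"x",Q[:,0].min(),Q[:,0].max())
zc=np.percentile(z,97)-.008-.042;yc=(y.min()+y.max())/2+.1467;print("radius",np.hypot(yc,zc),"ang",np.arctan2(zc,yc)); print("F",s['force'],s['t'])
E
python3 hm.py
```

```text
red 4949 x 0.40357599129404437 0.4587073822741267 y 0.06347105775417254 0.07862230407212988 ymid 0.07104668091315121 ztop 0.12127366077306419
in tool z top -0.018552922815274785 x -0.008447801588188876 0.006964308106855507
radius 0.10063580669308987 ang 0.7869930138930201
F [-2.53128158 17.87395026 14.13690345] 12.15
```

The handle has slid about 8 mm towards the fingertips. It sits 10.5 mm behind the TCP, at a real angle of 0.79, so my arc ran too far inside. I'll grip harder and shift the arc for the new seat.

Emit:
step_arm([
  {"x":-0.0026,"y":0,"z":-0.006,"rx":0,"ry":0,"rz":0,"hand":0.005},
  {"x":0.0053,"y":0,"z":-0.0125,"rx":0,"ry":0,"rz":0,"hand":0.005},
  {"x":0.0138,"y":0,"z":-0.018,"rx":0,"ry":0,"rz":0,"hand":0.005},
  {"x":0.0138,"y":0,"z":-0.018,"rx":0,"ry":0,"rz":0,"hand":0.005},
], grip_force=60)

```text
t: 12.65
tool_pos: [0.4442, -0.0544, 0.1197]
tcp_rot: [-2.321, 2.112, -0.0]
force: [1.1, 7.4, 1.4]
gripper_width: 0.0136
```

```bash
python3 lev.py; python3 hm.py
```

```text
tool [ 0.44419187 -0.05427771  0.11966533] w 0.013532383775033881 F [1.9  6.61 1.63] t 12.75
grasp stage 0.437305482345738 0.05193259324404827 0.0966652178427255 rad 0.10973221305356665 ang 1.0778010355135714
[[0.095, -0.996, 0.002], [-0.996, -0.095, 0.002], [-0.002, -0.003, -1.0]] [ 0.226  0.452 -0.262  2.299  0.278  0.416 -1.743]
red 4736 x 0.40336714591641465 0.45866161829245977 y 0.044783776101942785 0.06016855521127562 ymid 0.0524761656566092 ztop 0.13605792851250273
in tool z top -0.016453914486288065 x -0.008297906293637098 0.007223460346715316
radius 0.10079541171046884 ang 1.0232186828370635
F [1.16916556 6.57734205 1.24274287] 12.8
```

Forces are down to 7 N and the angle is 1.02. For the rest I'll turn the tool with the lever, to stop the creep.

Emit:
step_arm([
  {"x":0.0068,"y":0,"z":-0.005,"rx":0,"ry":-0.1,"rz":0,"hand":0.005},
  {"x":0.016,"y":0,"z":-0.0092,"rx":0,"ry":-0.2,"rz":0,"hand":0.005},
  {"x":0.026,"y":0,"z":-0.0124,"rx":0,"ry":-0.3,"rz":0,"hand":0.005},
  {"x":0.026,"y":0,"z":-0.0124,"rx":0,"ry":-0.3,"rz":0,"hand":0.005},
])

```text
t: 13.3
tool_pos: [0.4464, -0.0822, 0.1331]
tcp_rot: [-2.153, 1.968, 0.331]
force: [0.5, 4.9, 11.7]
gripper_width: 0.0136
```

```bash
python3 lev.py; python3 hm.py
```

```text
tool [ 0.44627425 -0.08152716  0.13297545] w 0.013150691499855644 F [0.54 4.7  9.55] t 13.4
grasp stage 0.4369259055138799 0.0189934419659874 0.10911409567599634 rad 0.11075484961348561 ang 1.3984536005998793
[[0.089, -0.996, -0.027], [-0.95, -0.093, 0.296], [-0.298, -0.001, -0.955]] [ 0.722  0.54  -0.601  2.205  0.007  0.56  -1.305]
red 4648 x 0.40367512028266145 0.4587245613851639 y 0.012620243446639007 0.03055722287087509 ymid 0.021588733158757034 ztop 0.14809423532309457
in tool z top -0.015349138902693764 x -0.008352905366381917 0.007260720201534277
radius 0.1004417861401452 ang 1.3541682204245058
F [0.92035662 3.94140323 8.67709223] 13.45
```

View pics/lev.png

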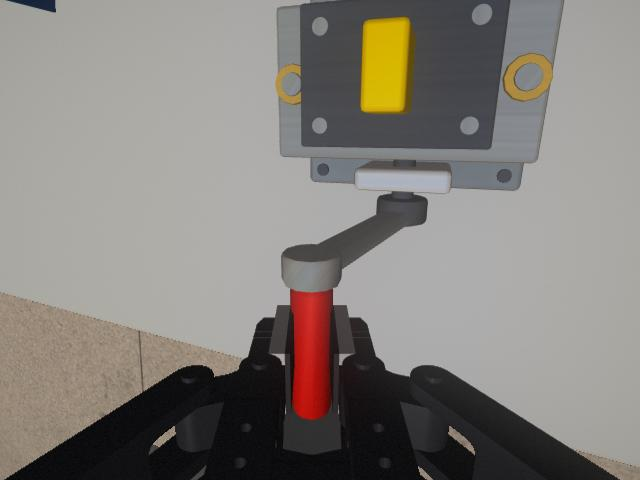

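The lever is at about 1.35 rad and the plate looks undisturbed (grip block at (386,65)). Last part of the arc to upright.

Emit:
step_arm([
  {"x":0.005,"y":0,"z":-0.0027,"rx":0,"ry":-0.05,"rz":0,"hand":0.005},
  {"x":0.01,"y":0,"z":-0.005,"rx":0,"ry":-0.1,"rz":0,"hand":0.005},
  {"x":0.015,"y":0,"z":-0.007,"rx":0,"ry":-0.15,"rz":0,"hand":0.005},
  {"x":0.02,"y":0,"z":-0.0088,"rx":0,"ry":-0.2,"rz":0,"hand":0.005},
  {"x":0.02,"y":0,"z":-0.0088,"rx":0,"ry":-0.2,"rz":0,"hand":0.005},
])

```text
t: 14.08
tool_pos: [0.4482, -0.1017, 0.1362]
tcp_rot: [-2.035, 1.854, 0.527]
force: [1.4, 4.6, 11.4]
gripper_width: 0.0133
```

```bash
python3 lev.py; python3 hm.py
python3 - <<'E'
from h import *
A=.0917;e=np.array([np.cos(A),np.sin(A)]);n=np.array([-e[1],e[0]])
p,r,s=pose();h=p+r.apply([-.0005,0,-.0073]);print("ang",np.arctan2(h[2]-.042,h[:2]@n+.1467),h[:2]@n+.1467,h[2]-.042)
grab("side","o");grab("top","o2")
E
```

```text
tool [ 0.44813829 -0.10152198  0.13617636] w 0.013557914646359897 F [1.99 4.43 9.64] t 14.175
grasp stage 0.4369866097612057 -0.004621334201470789 0.11080639840619397 rad 0.11090272610514977 ang 1.6124785543260622
[[0.082, -0.996, -0.046], [-0.871, -0.094, 0.481], [-0.484, 0.0, -0.875]] [ 0.927  0.649 -0.717  2.129 -0.092  0.692 -1.121]
red 4647 x 0.4037321159535286 0.45878165753447897 y -0.010769285936788747 0.008800329533894646 ymid -0.0009844782014470366 ztop 0.15069748597663515
in tool z top -0.015168863071932746 x -0.008484267554880728 0.007168303636050112
radius 0.10070229828233195 ang 1.580572606983522
F [ 2.52901398  4.50278691 10.07324339] 14.225
ang 1.5560267218802921 0.001489140538456446 0.10081733834510045
```

View pics/lev.png

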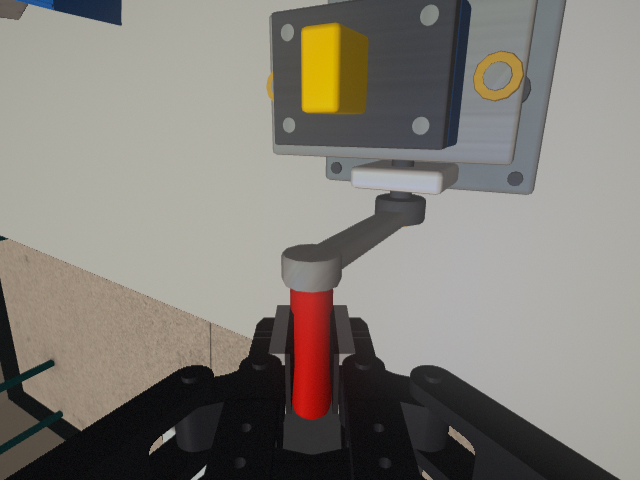

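The two angle estimates are 1.556 and 1.58. I'll let it settle, then check the lift and the plate.

Emit:
step_arm([
  {"x":0,"y":0,"z":0,"rx":0,"ry":0,"rz":0,"hand":0.005},
  {"x":0,"y":0,"z":0,"rx":0,"ry":0,"rz":0,"hand":0.005},
  {"x":0,"y":0,"z":0,"rx":0,"ry":0,"rz":0,"hand":0.005},
  {"x":0,"y":0,"z":0,"rx":0,"ry":0,"rz":0,"hand":0.005},
  {"x":0,"y":0,"z":0,"rx":0,"ry":0,"rz":0,"hand":0.005},
])

```text
t: 14.95
tool_pos: [0.4481, -0.1014, 0.1362]
tcp_rot: [-2.038, 1.853, 0.525]
force: [2.8, 4.7, 10.0]
gripper_width: 0.0135
```

```bash
python3 hm.py
python3 - <<'E'
from h import *
A=.0917;e=np.array([np.cos(A),np.sin(A)]);n=np.array([-e[1],e[0]])
p,r,s=pose();h=p+r.apply([-.0005,0,-.0073]);print("ang",np.arctan2(h[2]-.042,h[:2]@n+.1467),s['qvel'].round(3))
f=grab("wrist");W=cloud(f);H=hsv(f)
B=np.zeros((480,640),bool);B[:230,230:560]=1
for nm,lo,hi,z in (("grip",.138,.145,.141),("plate",.111,.118,.115),("table",.083,.0905,.087)):
    m=(B&(W[...,2]>lo)&(W[...,2]<hi)).astype(np.uint8)
    k,l,st,_=cv2.connectedComponentsWithStats(m);m=l==1+np.argmax(st[1:,4]);ys,xs=np.where(m)
    P=ray(f,np.stack([xs,ys],1),z);q=cv2.minAreaRect((P[:,:2]*1000).astype(np.float32));c=np.array(q[0])/1000
    print(nm,np.median(W[m][:,2]).round(4),q,c@e,c@n)
E
python3 -c "
import cv2;a=cv2.imread('pics/o.png')[180:300,240:400];cv2.imwrite('pics/o3.png',cv2.resize(a,None,fx=5,fy=5,interpolation=2))"
```

```text
red 4641 x 0.40375882554669096 0.4587178731653545 y -0.01037279241159536 0.00870533544248736 ymid -0.0008337284845539861 ztop 0.1507194318879222
in tool z top -0.015124815318903912 x -0.008500037475674672 0.007091530794818285
radius 0.10072288251937467 ang 1.579073869937412
F [ 1.89850732  5.22729038 10.15242177] 15.0
ang 1.5555161602724676 [-0.001  0.001  0.     0.001  0.001  0.     0.001]
grip 0.141 ((542.52001953125, -98.50167846679688), (25.43285369873047, 14.778575897216797), 4.928135871887207) 0.5312206716785541 -0.14776721637206908
plate 0.1152 ((542.4743041992188, -97.81414794921875), (49.724456787109375, 70.67427825927734), 5.371971130371094) 0.5312381066464946 -0.1470783882904138
table 0.0872 ((540.1256713867188, -97.98258972167969), (58.505165100097656, 111.3423080444336), 5.313194274902344) 0.5288839171416219 -0.1470310544356353
```

View pics/o3.png

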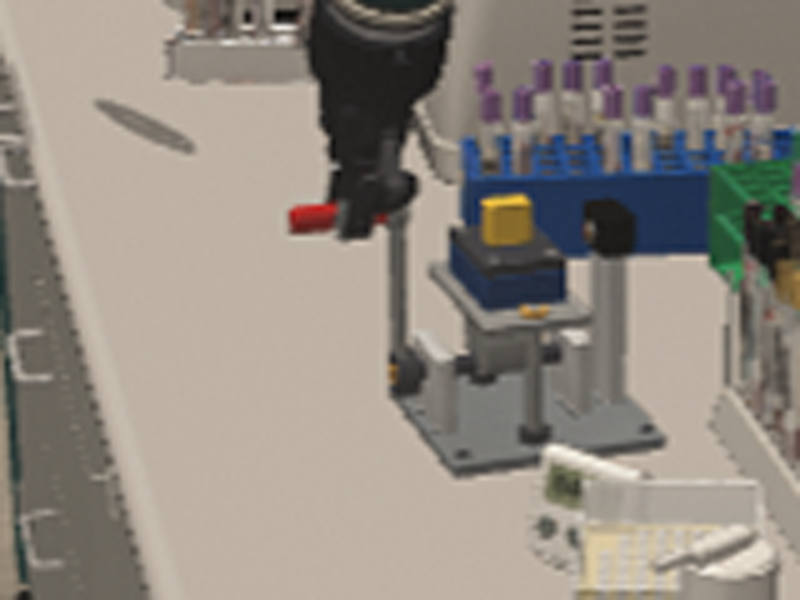

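In the side view the lever stands upright, gripped at about (345,215), with the plate flush on the block and the bench undisturbed. The measured heights (grip block top 0.141, plate top 0.115, table 0.087) match full lift, and the arm is at rest. Handing in.

```bash
python3 -c "
from rig import manip; print(manip.hand_in())"
```

```text
the job is handed in; nothing more can be done
None
```

I set the plate flush on the block, let go of it, swung the lever upright and handed the job in with the gripper still holding it. Hand-in gives no verdict.

**Plate:** Just after release it was within about 0.5 mm and 0.1° of the table under the block. At the end its top face was at z 0.115 m, as expected at full lift, and its centre had shifted by only about 1 mm, within camera accuracy. I did not get a clean final comparison with the table, because the lifted block hid part of it (58.5 of 64 mm was visible).

**Lever:** The two final angle estimates were 1.556 rad (arm pose) and 1.579 rad (camera depth), both well inside 1.421–1.721. The table was at z 0.0872 m, against 0.087 m for the full 15 mm lift. The arm was at rest, gripping at 60 N, with about 11 N on the tool from the lever.

**What went wrong on the way:** At first the handle slid about 8 mm towards the fingertips and the tool force rose to about 23 N. I raised the grip from 40 to 60 N, shifted the arc and turned the tool with the lever. It slid about 3 mm more before it settled, so the handle is held near the fingertips.

The other items looked undisturbed in the camera views; I did not measure their positions.

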